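# Press the dust cap home on a trailer hub

## Task

The orange dust cap has only been started in the nose of the trailer hub. Take from the tray the seating driver that fits over it (blue band), hold it upright and press it squarely on the cap's flange until the cap clicks home with its flange flat on the nose all round; push firmly but do not ram it, and never push the cap with anything but this driver. Then stand the driver upright in the tray again, without dropping it, and leave the other tools and parts where they are.

Things in the scene. Friction and masses are not known exactly. Their poses are not given: they have to be found in the camera images.
- hub_mouth (a point): centre of the open end of the hub's nose, 155 mm above the bench, z straight up. The nose is a bright steel tube, 64 mm outside, 45.6 mm bore, 34 mm tall, above a dark wheel flange 140 mm across with four 12 mm studs on a 100 mm circle that end 10 mm below the mouth. The hub is fixed and rigid, on a blue bench stand 170 mm across. A soft black rubber ring stands 2 mm proud of the mouth
- hub_ring (a point): centre of the spring wire ring inside the bore, 10.3 mm below the mouth. As the cap is pushed past it the resistance grows to about 14 to 22 N (2 to 3 mm before home), drops suddenly as the bead snaps through (the click) and the cap goes home by itself, squeezing the rubber ring slowly flat; then the flange is on the steel nose and the force rises steeply. Short of the click it is not home
- cap: the orange plastic dust cap to press home, 50 g, loose, started in the nose. Origin: centre of its flange's underside, z up. Flange 58 mm across, z 0 to 4 mm; above it a dome 39 mm across, chamfered top, to z = 20 mm; below it a snap bead 43 mm across and a taper, to z = -17 mm. At first its flange stands 6 to 7 mm above the mouth; home is origin at hub_mouth. It cracks at about 40 N
- driver: the seating driver to use, 280 to 440 g: aluminium bell with a blue band, dark steel handle with a blue end, standing in the tray. Origin: centre of the bell's rim (underside), z up the handle. Bell 59 mm across, 36 mm tall, with a recess 42.6 mm across and 23 mm deep below: the rim bears on the cap's flange with the dome inside
- driver_grip (a point): a good place to grip the driver: on the axis of its round handle (25 mm across, from 36 to 124 mm above the rim), 98 mm above the rim
- driver_small: a driver too small for this cap, yellow band: bell 46 mm across, recess 29 mm; otherwise the same as driver, same origin. Stays in the tray
- driver_large: a driver too large for this cap, red band: bell 80 mm across, recess 63 mm; otherwise the same as driver, same origin. Stays in the tray
- tray: fixed red steel tray, origin at the centre of its underside, 116 mm in x and 324 mm in y, walls 4 mm thick and 14 mm high; its floor is 4 mm above the bench. The three drivers stand on the floor near its own x = 0 and y = -100, 0 and +100 mm (which is where varies)
- grease: closed grease tin, 84 mm across, 75 mm tall, origin at the centre of its underside; leave it
- bearing: steel bearing ring, 62 mm across, 16 mm tall, lying flat, origin at the centre of its underside; leave it
- old_cap: old dark steel dust cap, 51 mm across, 19 mm tall, origin at the centre of its underside; leave it
- wheel_nut: steel wheel nut, 22 mm across, 20 mm tall, origin at the centre of its underside; leave it
- mallet: hammer with a wooden handle lying on the bench, about 250 mm long along its x; leave it
- wrench: spanner lying on the bench along its x; leave it

How it is judged:
By the outcome, as a careful person would: the job done as asked, in the order asked, and still so for the second after the job is handed in, with the robot touching nothing.
It also fails if it takes over 51 s, if anything falls off the work surface, if the arm or the gripper's body presses on something with over 40 N, if the wrist force passes 120 N, or if a joint passes its speed limit or range.

## Robot

A 7-joint arm with a two-finger parallel gripper is mounted at the origin on the work surface. World frame = base frame: x ahead of the robot, y to its left, z up, the work surface at z = 0. Lengths are in m, angles in degrees, forces in N, time in s.
With the tool pointing down it reaches from about 0.4 to 0.85 m from the base axis. Payload 4.5 kg.
Tool frame: the origin (TCP) lies between the finger pads; the fingertips stand 8 mm ahead of it and the grasp point (between the pads) lies 11 mm behind it; z points along the fingers, y is the line along which they close (so a half turn about z gives the same grasp; the last joint's range is limited). The gripper opens to 85 mm and grips with 20 to 120 N. Pads are 22 mm wide; open, the fingers measure 114 mm over their backs; the gripper's body (76 mm by 85 mm) begins 54 mm behind the grasp point. The pads swing forward as they close: fully open they stand 13 mm farther back than shut.
Start: joints at [67.769, 39.483, -11.15, 89.685, 9.013, 51.709, -12.324], TCP at [0.256, -0.57, 0.239] pointing down, gripper open.
Joint ranges: [-172.22, 172.22], [-26.19, 119.32], [-84.43, 86.54], [7.71, 146.69], [-57.33, 237.33], [2.42, 119.75], [-152.13, 152.13]. Speed limits (degrees/s): [147.25, 147.25, 180, 180, 180, 180, 180].

## Interface

Orientations are given as [roll, pitch, yaw] about the fixed x, y, z axes, in that order (R = Rz(yaw) Ry(pitch) Rx(roll)).
In Python, from cell import env, optics gives the robot as it stands.
- The arm moves only by the shell command python3 -m handwheel 'ROWS'. ROWS is JSON, one flat list of numbers, 7 for each row, row after row: the shift along the tool's x, y, z in mm, then the turn, a rotation vector about the tool's x, y, z in degrees, then the closure, from -1 (fully open) to 1 (shut), so that 0 is half open. In form: [x, y, z, rx, ry, rz, grip, x, y, z, rx, ry, rz, grip, ...]. A call has exactly 8 rows; each row is the pose to reach, as a shift and turn from the pose commanded when the call began, along the tool's axes at that moment; what a row does not reach only later rows make up. A row lasts 1/12 s, in which the tool goes at most 41.7 mm and 7.16 degrees, less where a joint would pass 70% of its speed; a pose out of reach is approached as far as the arm can. A call with a gripper value outside its range is refused whole. The fingers move at their own pace and stop on an object; the grip force is fixed at half the most. Time passes only in rows, so rows that repeat a pose let the fingers close, or fill a call up. It gives the time, the measured TCP pose, the force, the opening and the grip force at its end, in the units of the state.
- env.observe(): the state, without advancing time (a new reading comes with each control period).
- optics.camera(name): name is "side" or "top" or "wrist"; returns a dict with "color" (400x640x3 uint8, red, green, blue), "fx", "fy", "cx", "cy" (pixels), "distortion" ([k1, k2, p1, p2, k3] as OpenCV has them; the pictures are not rectified), "R" (3x3) and "t" (3): a world point X has camera coordinates R X + t; the wrist camera has in their place "mount" (4x4, takes a point from camera to tool coordinates, whose origin is the TCP and whose axes are the flange's). Camera axes: x right, y down, z forward; pixel columns grow to the right and rows downward; lengths in m; the calibration is good to about 2 mm. A picture is of the moment at which its call begins: read the wrist's pose just before it. There is no depth.
- env.hand_in(): hands the job in; it is judged then, once.
The state is a dict: "time": time; "q": joint angles; "joint_velocities": joint speeds; "tau": joint torques, N m; "tcp_pos": TCP position; "eef_rot": TCP orientation; "contact_force": force on the tool from outside, world axes, zero at the start; "torque": the same for the moment, N m; "finger_gap": finger opening in m; "grasp_force": force on a finger pad.
Only numpy, scipy, OpenCV 4.12 (cv2) and the standard library are available. Lean on these libraries where they do the work, as an engineer would, in place of code of your own. Each camera call takes 0.05 s, during which the arm holds its last target. There are 200 camera calls.

## Working session

There is one attempt and no reset: what is moved stays moved. The work goes in short steps, Python scripts to look and compute and a shell command to move; the robot and the scene stay as the last step left them, time stands still between calls to the robot, and variables do not carry over. Pictures are saved under pics/ and viewed, at most 10 in all, crops included, and the job is handed in when it is done.

```bash
mkdir -p pics; ls
cat > h.py <<'E'
import numpy as np, cv2
from cell import env, optics
from scipy.spatial.transform import Rotation as Ro
def snap(n,f):
    s=env.observe(); c=optics.camera(n); cv2.imwrite(f,c["color"][:,:,::-1]); return s,c
def K(c): return np.array([[c["fx"],0,c["cx"]],[0,c["fy"],c["cy"]],[0,0,1.]]),np.array(c["distortion"],float)
E
python3 - <<'E'
from h import *
import pickle
s,c=snap("top","pics/top.png"); s,d=snap("side","pics/side.png")
pickle.dump((c,d),open("cams.pkl","wb"))
for k in(c,d): print({a:np.round(b,4).tolist() for a,b in k.items() if a!="color"})
print(s)
E
```

```text
pics
{'fx': 436.6831, 'fy': 436.6831, 'cx': 316.5247, 'cy': 202.7889, 'distortion': [0.0273, 0.0, 0.0, 0.0, 0.0], 'R': [[-0.0044, -0.9998, -0.0209], [-0.9924, 0.0069, -0.123], [0.1231, 0.0202, -0.9922]], 't': [0.0024, 0.5777, 1.1634]}
{'fx': 379.1768, 'fy': 379.1768, 'cx': 321.0421, 'cy': 194.1998, 'distortion': [-0.0792, 0.0, 0.0, 0.0, 0.0], 'R': [[-0.9416, -0.3366, -0.0037], [-0.2238, 0.6342, -0.74], [0.2515, -0.696, -0.6726]], 't': [0.5552, 0.2394, 1.2076]}
{'time': 0.05, 'q': array([ 67.76820623,  39.53111434, -11.14478876,  89.74447518,
         9.01531618,  51.70760676, -12.32194338]), 'joint_velocities': array([ 0.03015097,  0.02384898,  0.10962751, -0.0497147 ,  0.06889053,
        0.02541633, -0.0748481 ]), 'tau': array([-2.58714645e-03, -5.41130841e+01, -1.27267163e+00, -1.59186977e+01,
        9.52139409e-03,  4.07617626e-03,  5.36982512e-06]), 'tcp_pos': array([ 0.25558166, -0.56968123,  0.23850838]), 'eef_rot': array([-1.79899367e+02,  9.39671505e-03,  2.41771980e+01]), 'contact_force': array([ 0.1887789 , -0.54555005,  0.46106665]), 'torque': array([ 0.04252535, -0.01048176, -0.02756535]), 'grasp_force': 0.0, 'finger_gap': 0.08530978160629223}
```

View pics/top.png

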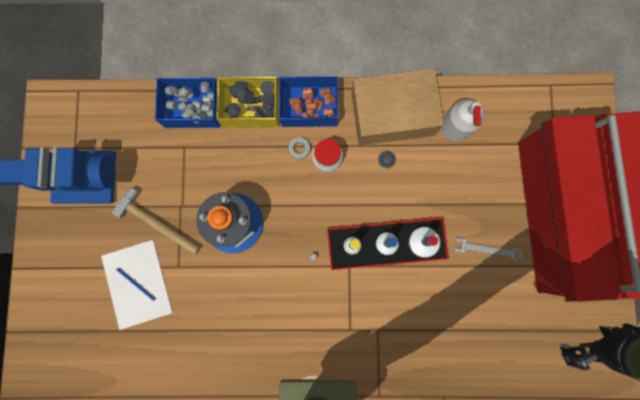

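View pics/side.png

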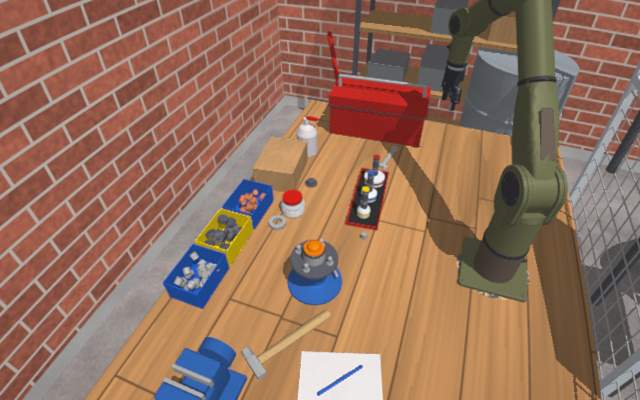

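The top view shows the tray with yellow (352,244), blue (388,243) and red (428,240) drivers. The hub with the orange cap is at about (219,217). The middle driver is the one to use. I'll enlarge both areas.

Run:
```python
import cv2,numpy as np
a=cv2.imread("pics/top.png");b=cv2.imread("pics/side.png")
f=lambda i,x,y,w,h,k:cv2.resize(i[y:y+h,x:x+w],None,fx=k,fy=k,interpolation=cv2.INTER_CUBIC)
cv2.imwrite("pics/c1.png",np.vstack([f(a,320,210,130,65,6)[:, :780]]))
cv2.imwrite("pics/c2.png",np.hstack([f(a,190,185,80,75,5),f(b,280,230,80,75,5)]))
cv2.imwrite("pics/c3.png",f(b,340,150,70,85,7))
```

```text
(no output)
```

View pics/c1.png

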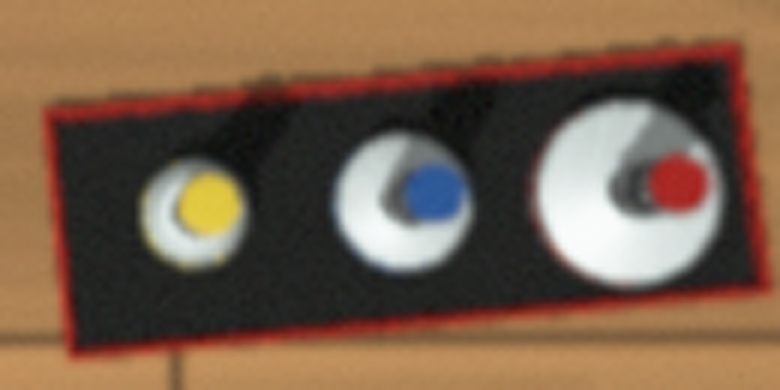

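View pics/c2.png

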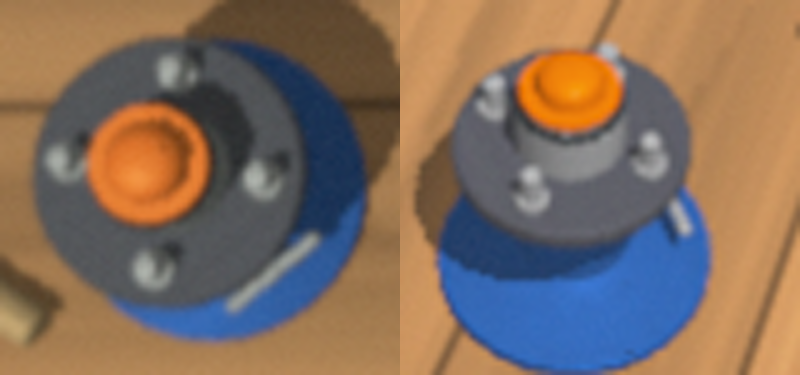

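View pics/c3.png

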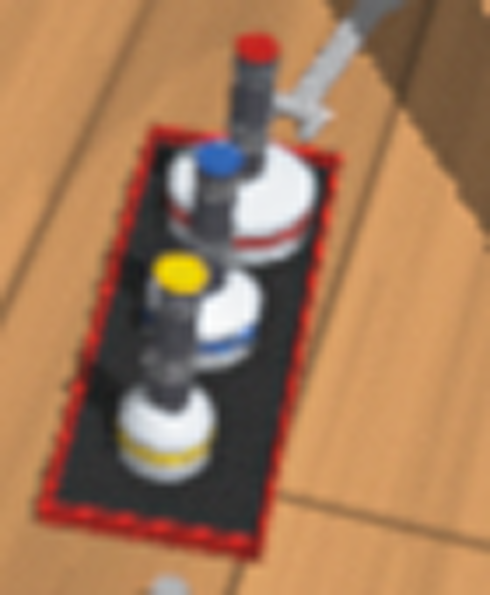

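The crops give these pixel positions:
- **Blue driver, top view:** end at (436,193), bell centre at (403,202).
- **Blue driver, side view:** end at (220,158).
- **Cap flange:** (149,163) from the top, (170,90) from the side.
- **Tray corners, top view:** (47,113), (740,45), (768,290), (72,352).

```bash
cat >> h.py <<'E'
def ray(c,p,R=None,t=None):
    k,d=K(c); u=cv2.undistortPoints(np.array([[p]],float),k,d)[0,0]
    R=np.array(c["R"]) if R is None else R; t=np.array(c["t"]) if t is None else t
    return -R.T@t, R.T@np.array([*u,1])
def atz(o,v,z): return o+v*(z-o[2])/v[2]
def tri(r):
    A=0;b=0
    for o,v in r:
        v=v/np.linalg.norm(v);P=np.eye(3)-np.outer(v,v);A=A+P;b=b+P@o
    return np.linalg.solve(A,b)
E
python3 - <<'E'
from h import *
import pickle
c,d=pickle.load(open("cams.pkl","rb"))
o=lambda p,x,y,k:((p[0]+.5)/k-.5+x,(p[1]+.5)/k-.5+y)
T1=lambda p:ray(c,o(p,320,210,6))
print("blue tri",tri([T1((436,193)),ray(d,o((220,158),340,150,7))]),"top@128",atz(*T1((436,193)),.128),"side@128",atz(*ray(d,o((220,158),340,150,7)),.128),"bell@.04",atz(*T1((403,202)),.038))
for p in((210,203),(680,183)): print("yel,red",atz(*T1(p),.128))
q=[atz(*T1(p),.014) for p in((47,113),(740,45),(768,290),(72,352))]
print("tray",np.round(q,4),np.mean(q,0))
e=q[0]+q[3]-q[1]-q[2]; print("yaw of tray y",np.degrees(np.arctan2(-e[0],e[1])))
a=ray(c,o((149,163),190,185,5));b=ray(d,o((170,90),280,230,5))
print("cap",tri([a,b]),atz(*a,.1635),atz(*b,.1635))
E
```

```text
blue tri [ 0.46614878 -0.19155826  0.12652873] top@128 [ 0.46705835 -0.19116934  0.128     ] side@128 [ 0.46486071 -0.1899014   0.128     ] bell@.04 [ 0.46612342 -0.18991574  0.038     ]
yel,red [ 0.4633305  -0.09738989  0.128     ]
yel,red [ 0.47078039 -0.29187567  0.128     ]
tray [[ 0.5086 -0.0303  0.014 ]
 [ 0.5382 -0.3493  0.014 ]
 [ 0.4264 -0.3574  0.014 ]
 [ 0.3993 -0.0409  0.014 ]] [ 0.46811708 -0.19448132  0.014     ]
yaw of tray y 5.09794516308656
cap [0.52769545 0.23492843 0.16172113] [0.52796601 0.23459901 0.1635    ] [0.52670172 0.23625913 0.1635    ]
```

```bash
cat >> h.py <<'E'
def plan(p,yaw):
    s=env.observe(); R=Ro.from_euler("xyz",s["eef_rot"],degrees=True); G=Ro.from_euler("xyz",[180,0,yaw],degrees=True)
    print("shift",np.round(R.inv().apply(np.array(p)-s["tcp_pos"])*1000,1),"rot",np.round((R.inv()*G).as_rotvec(degrees=True),2))
E
python3 -c "
from h import *
plan([.466,-.191,.24],95)"
```

```text
shift [ 347.  -259.4   -1. ] rot [-9.000e-02 -6.000e-02 -7.083e+01]
```

```bash
python3 -m handwheel '[14,-10,0,0,0,-3,-1, 45,-33,0,0,0,-9,-1, 76,-57,0,0,0,-15.5,-1, 107,-80,0,0,0,-22,-1, 138,-103,0,0,0,-28.5,-1, 169,-126,0,0,0,-35,-1, 200,-149,0,0,0,-41.5,-1, 231,-173,0,0,0,-48,-1]'; python3 -c "
from h import *
plan([.466,-.191,.24],95)"
```

```text
time: 0.77
tcp_pos: [0.3962, -0.3163, 0.2392]
eef_rot: [-180.0, 0.0, 72.5]
contact_force: [1.1, -0.2, 0.5]
finger_gap: 0.0855
grasp_force: 0.0
shift [140.5  28.8  -0.8] rot [-2.000e-02  1.000e-02 -2.254e+01]
```

```bash
python3 -m handwheel '[30,6,0,0,0,-5,-1, 60,12,0,0,0,-10,-1, 90,19,0,0,0,-15,-1, 118,25,0,0,0,-19.5,-1, 134,28,0,0,0,-22,-1, 139,29,0,0,0,-22.5,-1, 139,29,0,0,0,-22.5,-1, 139,29,0,0,0,-22.5,-1]'
python3 - <<'E'
from h import *
import pickle
plan([.466,-.191,.24],95)
s,c=snap("wrist","pics/w1.png"); pickle.dump((s,c),open("w1.pkl","wb")); print(s["q"]); print(np.round(c["mount"],4),c["fx"],c["cx"],c["cy"],c["distortion"])
E
```

```text
time: 1.43
tcp_pos: [0.4651, -0.1956, 0.239]
eef_rot: [-179.9, 0.0, 94.5]
contact_force: [-0.8, -0.7, -0.8]
finger_gap: 0.0851
grasp_force: 0.0
shift [ 4.5  1.2 -1. ] rot [-0.09  0.05 -0.46]
[ 36.34066969  32.66723099 -29.71159939 109.5705633   22.87057838
  43.72966494  -1.75218386]
[[-1.500e-03 -9.453e-01 -3.262e-01  8.280e-02]
 [ 1.000e+00 -1.600e-03 -1.000e-04  1.800e-03]
 [-4.000e-04 -3.262e-01  9.453e-01 -1.346e-01]
 [ 0.000e+00  0.000e+00  0.000e+00  1.000e+00]] 334.59528728876234 320.5391988759477 198.99219632293605 [-0.03695226  0.          0.          0.          0.        ]
```

View pics/w1.png

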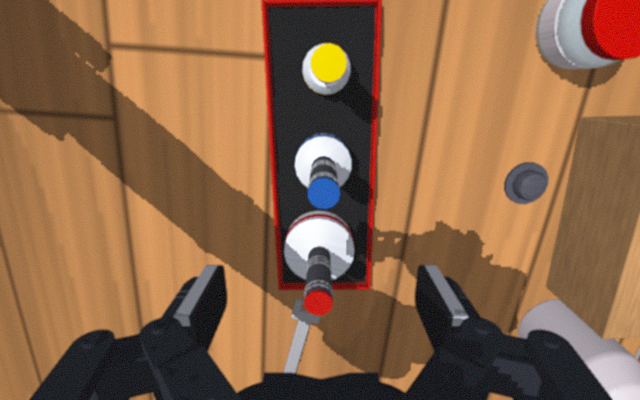

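Wrist view: blue end at (324,192), red end at (318,302), yellow end at (329,63). The gripper is aligned with the tray's x.

```bash
cat >> h.py <<'E'
def wray(s,c,p):
    k,d=K(c); u=cv2.undistortPoints(np.array([[p]],float),k,d)[0,0]
    M=np.eye(4);M[:3,:3]=Ro.from_euler("xyz",s["eef_rot"],degrees=True).as_matrix();M[:3,3]=s["tcp_pos"];M=M@np.array(c["mount"])
    return M[:3,3],M[:3,:3]@np.array([*u,1])
E
python3 - <<'E'
from h import *
import pickle
s,c=pickle.load(open("w1.pkl","rb"))
for p in((324,192),(318,302),(329,63)):print(atz(*wray(s,c,p),.128))
print(atz(*wray(s,c,(323,162)),.038))
plan([.466,-.191,.091],95)
E
```

```text
[ 0.46909208 -0.19161228  0.128     ]
[ 0.47204837 -0.292471    0.128     ]
[ 0.46500333 -0.09888066  0.128     ]
[ 0.46859577 -0.18846842  0.038     ]
shift [  5.2   1.8 147.9] rot [-0.1   0.06 -0.53]
```

```bash
python3 -m handwheel '[2,1,20,0,0,-0.5,-1, 4,3,50,0,0,-0.5,-1, 5,3,82,0,0,-0.5,-1, 5,3,112,0,0,-0.5,-1, 5,3,134,0,0,-0.5,-1, 5,3,145,0,0,-0.5,-1, 5,3,148,0,0,-0.5,-1, 5,3,148,0,0,-0.5,-0.3]' && python3 -m handwheel '[0,0,0,0,0,0,0.2, 0,0,0,0,0,0,0.6, 0,0,0,0,0,0,1, 0,0,0,0,0,0,1, 0,0,0,0,0,0,1, 0,0,0,0,0,0,1, 0,0,0,0,0,0,1, 0,0,0,0,0,0,1]'
```

```text
time: 2.15
tcp_pos: [0.4675, -0.1905, 0.0906]
eef_rot: [-179.9, 0.0, 95.0]
contact_force: [0.6, -0.1, 0.9]
finger_gap: 0.0752
grasp_force: 0.0
time: 2.82
tcp_pos: [0.4687, -0.1895, 0.092]
eef_rot: [180.0, 0.1, 95.2]
contact_force: [-1.7, -0.4, 6.8]
finger_gap: 0.0234
grasp_force: 58.5
```

```bash
python3 -m handwheel '[0,0,-5,0,0,0,1, 0,0,-20,0,0,0,1, 0,0,-50,0,0,0,1, 0,0,-85,0,0,0,1, 0,0,-120,0,0,0,1, 0,0,-155,0,0,0,1, 0,0,-185,0,0,0,1, 0,0,-205,0,0,0,1]' && python3 -c "
from h import *
plan([.5277,.2350,.30],95); print(env.observe()['q'])"
```

```text
time: 3.48
tcp_pos: [0.469, -0.1889, 0.2993]
eef_rot: [179.8, 0.0, 95.2]
contact_force: [1.2, -0.8, -3.5]
finger_gap: 0.0237
grasp_force: 59.4
shift [416.8  96.8  -0.8] rot [0.16 0.05 0.19]
[ 38.19351868  28.44718935 -33.24072945 104.85672115  19.30732304
  52.20667267   1.36211598]
```

```bash
python3 -m handwheel '[8,2,0,0,0,0,1, 28,7,0,0,0,0,1, 58,14,0,0,0,0,1, 92,21,0,0,0,0,1, 126,29,0,0,0,0,1, 160,37,0,0,0,0,1, 194,45,0,0,0,0,1, 228,53,0,0,0,0,1]' && python3 -m handwheel '[32,7,0,0,0,0,1, 60,14,0,0,0,0,1, 82,19,0,0,0,0,1, 96,22,0,0,0,0,1, 103,24,0,0,0,0,1, 104,24,0,0,0,0,1, 104,24,0,0,0,0,1, 104,24,0,0,0,0,1]'
python3 - <<'E'
from h import *
import pickle
plan([.5277,.2350,.30],95)
s,c=snap("wrist","pics/w2.png"); pickle.dump((s,c),open("w2.pkl","wb"))
a=cv2.imread("pics/w2.png"); print(s["tcp_pos"],s["eef_rot"])
E
```

```text
time: 4.15
tcp_pos: [0.4995, 0.0446, 0.295]
eef_rot: [-179.8, 0.0, 95.2]
contact_force: [1.5, 0.5, -3.2]
finger_gap: 0.0237
grasp_force: 59.5
time: 4.82
tcp_pos: [0.515, 0.1466, 0.2956]
eef_rot: [-179.9, 0.1, 95.1]
contact_force: [-0.4, 0.1, -2.7]
finger_gap: 0.0239
grasp_force: 59.5
shift [86.9 20.4 -4.5] rot [-0.09  0.1   0.07]
[0.51501729 0.1466066  0.29564413] [-1.79914604e+02  1.04378772e-01  9.50662333e+01]
```

View pics/w2.png

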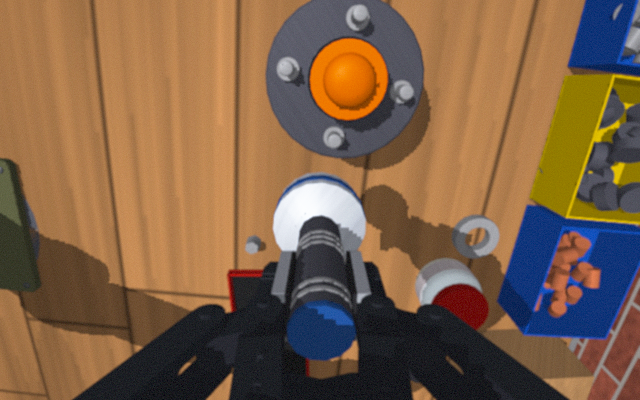

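The cap flange is centred at about (348,78). The bell spans x 273–366 with its front edge at y≈174, and the handle end is at about (321,330). I'll overlay the nominal model to measure the offset and tilt in the grip.

Run:
```python
from h import *
import pickle
s,c=pickle.load(open("w2.pkl","rb")); im=c["color"][:,:,::-1].copy(); k,d=K(c)
Mi=np.linalg.inv(np.array(c["mount"])); rv=cv2.Rodrigues(Mi[:3,:3])[0]; tv=Mi[:3,3]
a=np.linspace(0,2*np.pi,73)
def proj(P): return cv2.projectPoints(np.array(P,float),rv,tv,k,d)[0][:,0]
def circ(x,y,z,r): return proj(np.c_[x+r*np.cos(a),y+r*np.sin(a),z+0*a])
# cap fit
hsv=cv2.cvtColor(im,cv2.COLOR_BGR2HSV); m=cv2.inRange(hsv,(5,150,120),(22,255,255)); m[150:]=0; m[:,450:]=0
pts=cv2.convexHull(cv2.findNonZero(m))[:,0].astype(float); print("orange bbox",pts.min(0),pts.max(0))
R=Ro.from_euler("xyz",s["eef_rot"],degrees=True)
from scipy.optimize import least_squares
B=np.r_[pts.min(0)-.5,pts.max(0)+.5]
def f(q,z=.1655):
    W=np.c_[q[0]+.029*np.cos(a),q[1]+.029*np.sin(a),z+0*a]; u=proj(R.inv().apply(W-s["tcp_pos"])); return np.r_[u.min(0),u.max(0)]-B
r=least_squares(f,[.5277,.235]);print("cap",r.x,"res",r.fun)
r=least_squares(lambda q:f(q[:2],q[2]),[.5277,.235,.165]);print("cap free z",r.x,"res",r.fun)
Z=.087
big=cv2.resize(im[160:380,230:410],None,fx=3.3,fy=2.7,interpolation=cv2.INTER_CUBIC)
big=cv2.resize(im[160:370,230:410],None,fx=2.8,fy=2.8,interpolation=cv2.INTER_CUBIC)
for z,rr,col in((Z,.0295,(0,0,255)),(Z-.036,.0295,(0,255,0)),(Z-.124,.0125,(255,255,0))):
    u=(circ(0,0,z,rr)-[230,160]+.5)*2.8; cv2.polylines(big,[np.round(u).astype(int)],True,col,1); print(z,circ(0,0,z,rr).min(0),circ(0,0,z,rr).max(0))
cv2.imwrite("pics/ov.png",big)
```

```text
orange bbox [0. 0.] [449. 149.]
cap [0.43803543 0.23463076] res [ 187.02794604   25.32895026 -185.12759706  -41.74602696]
cap free z [0.49104302 0.22421122 0.36153735] res [ 80.13245619 -68.04128521 -78.03621082  86.31684204]
0.087 [276.32696368 166.63637088] [359.77533286 244.96453747]
0.051 [268.91185285 181.29699371] [366.37954533 270.79068442]
-0.037000000000000005 [280.91630244 299.14899132] [350.65711944 355.66662087]
```

View pics/ov.png

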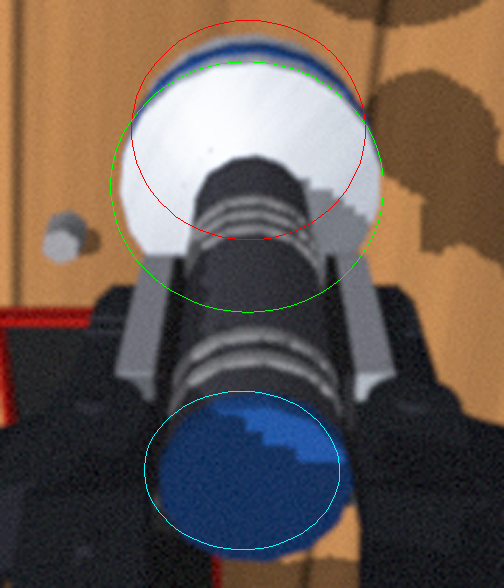

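```bash
cat >> h.py <<'E'
def projT(c,P):
    k,d=K(c); Mi=np.linalg.inv(np.array(c["mount"])); return cv2.projectPoints(np.array(P,float),cv2.Rodrigues(Mi[:3,:3])[0],Mi[:3,3],k,d)[0][:,0]
def orange(c,y1):
    hsv=cv2.cvtColor(c["color"],cv2.COLOR_RGB2HSV); m=cv2.inRange(hsv,(5,225,90),(22,255,255)); m[y1:]=0
    n,l,st,_=cv2.connectedComponentsWithStats(m); i=1+st[1:,4].argmax(); return (l==i).astype(np.uint8)
E
python3 - <<'E'
from h import *
import pickle
from scipy.optimize import least_squares
s,c=pickle.load(open("w2.pkl","rb")); a=np.linspace(0,2*np.pi,181)
m=orange(c,150); x,y,w,h,_=cv2.connectedComponentsWithStats(m)[2][1]; print(x,y,w,h)
R=Ro.from_euler("xyz",s["eef_rot"],degrees=True)
B=np.array([x-.5,y-.5,x+w-.5,y+h-.5])
def f(q):
    u=projT(c,R.inv().apply(np.c_[q[0]+.029*np.cos(a),q[1]+.029*np.sin(a),q[2]+0*a]-s["tcp_pos"])); return np.r_[u.min(0),u.max(0)]-B
r=least_squares(lambda q:f([*q,.1645]),[.5277,.235]);print("cap",r.x,r.fun)
r=least_squares(f,[.5277,.235,.1645]);print("cap free",r.x,r.fun)
# driver: extremes in full px: rim front y, bell left/right x
yf=160+35.5/2.8-.5
for X in(-.001,-.002,-.003,-.004): print(X,[projT(c,np.c_[X+.0295*np.cos(a),0*a+.0295*np.sin(a),z+0*a]).min(0)[1].round(1) for z in(.086,.088,.090)],"obs",yf)
E
```

```text
310 39 78 81
cap [0.53013074 0.23342803] [ 0.40059008 -0.11051058 -0.40147044  0.09781738]
cap free [0.53005915 0.23339684 0.16545692] [ 0.26202099 -0.24173201 -0.26237423  0.25741782]
-0.001 [np.float64(168.4), np.float64(167.7), np.float64(167.0)] obs 172.17857142857142
-0.002 [np.float64(169.9), np.float64(169.2), np.float64(168.4)] obs 172.17857142857142
-0.003 [np.float64(171.3), np.float64(170.6), np.float64(169.9)] obs 172.17857142857142
-0.004 [np.float64(172.7), np.float64(172.0), np.float64(171.3)] obs 172.17857142857142
```

```bash
python3 -c "
from h import *
plan([.529,.2371,.2765],95)"
```

```text
shift [89.1 21.7 19.1] rot [-0.06  0.1   0.04]
```

```bash
python3 -m handwheel '[10,2,0,0,0,0,1, 32,8,0,0,0,0,1, 58,14,0,0,0,0,1, 78,19,3,0,0,0,1, 87,21,10,0,0,0,1, 89,22,16,0,0,0,1, 89,22,19,0,0,0,1, 89,22,19,0,0,0,1]'
python3 - <<'E'
from h import *
import pickle
plan([.529,.2371,.2765],95)
s,c=snap("wrist","pics/w3.png"); pickle.dump((s,c),open("w3.pkl","wb"))
im=cv2.imread("pics/w3.png")
cv2.imwrite("pics/w3c.png",cv2.resize(im[130:330,220:420],None,fx=3,fy=3,interpolation=cv2.INTER_CUBIC))
E
```

```text
time: 5.53
tcp_pos: [0.5288, 0.2366, 0.2758]
eef_rot: [-179.8, 0.2, 95.1]
contact_force: [0.6, -0.5, -3.0]
finger_gap: 0.0238
grasp_force: 59.5
shift [ 0.5  0.2 -0.7] rot [-0.16  0.19  0.07]
```

View pics/w3c.png

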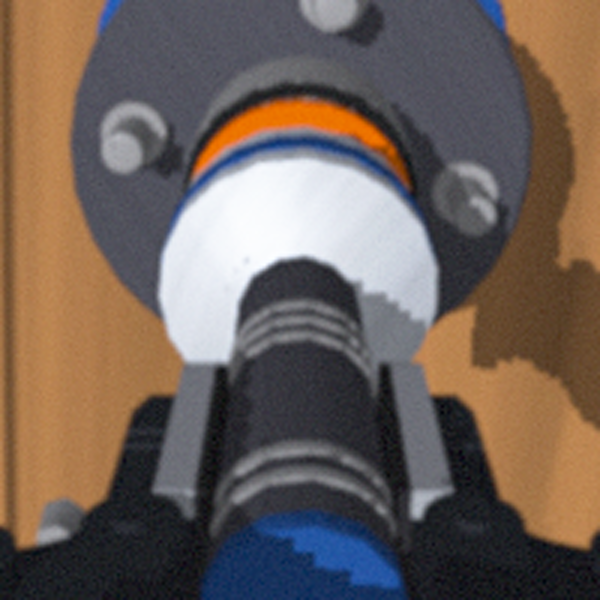

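The driver is above the cap and centred laterally (bell centre 299, orange 301). The flange front edge is at y≈97 and the rim front at y≈130 in the crop. Next I'll compare the fore-aft positions.

Run:
```python
from h import *
import pickle
s,c=pickle.load(open("w3.pkl","rb")); a=np.linspace(0,2*np.pi,181)
R=Ro.from_euler("xyz",s["eef_rot"],degrees=True)
im=c["color"].astype(int)
for x in(314,320,326): print([tuple(v) for v in im[158:178,x]][::1])
for z in(.1645,.1655,.1665):
  for cap in((.5301,.2334),):
    L=R.inv().apply(np.array([*cap,z])-s["tcp_pos"]); u=projT(c,np.c_[L[0]+.029*np.cos(a),L[1]+.029*np.sin(a),L[2]+0*a]); print("cap local",L,u.min(0),u.max(0))
for X in(-.002,-.003,-.004): print(X,[projT(c,np.c_[X+.0295*np.cos(a),.0008+.0295*np.sin(a),z+0*a]).min(0).round(1) for z in(.086,.088,.090)])
```

```text
[(np.int64(44), np.int64(48), np.int64(47)), (np.int64(38), np.int64(37), np.int64(38)), (np.int64(30), np.int64(29), np.int64(36)), (np.int64(40), np.int64(37), np.int64(41)), (np.int64(81), np.int64(52), np.int64(48)), (np.int64(143), np.int64(72), np.int64(41)), (np.int64(194), np.int64(92), np.int64(10)), (np.int64(228), np.int64(106), np.int64(0)), (np.int64(235), np.int64(114), np.int64(0)), (np.int64(236), np.int64(117), np.int64(0)), (np.int64(234), np.int64(116), np.int64(0)), (np.int64(236), np.int64(117), np.int64(0)), (np.int64(238), np.int64(116), np.int64(0)), (np.int64(235), np.int64(120), np.int64(27)), (np.int64(222), np.int64(128), np.int64(86)), (np.int64(177), np.int64(136), np.int64(126)), (np.int64(132), np.int64(130), np.int64(142)), (np.int64(87), np.int64(101), np.int64(128)), (np.int64(50), np.int64(71), np.int64(112)), (np.int64(24), np.int64(57), np.int64(114))]
[(np.int64(54), np.int64(54), np.int64(58)), (np.int64(30), np.int64(25), np.int64(29)), (np.int64(37), np.int64(36), np.int64(37)), (np.int64(66), np.int64(49), np.int64(44)), (np.int64(118), np.i
[... 1448 characters left out ...]
64(118), np.int64(128)), (np.int64(93), np.int64(100), np.int64(125)), (np.int64(52), np.int64(67), np.int64(106)), (np.int64(22), np.int64(57), np.int64(107))]
cap local [-0.0028873  0.0012768  0.111294 ] [282.63058082 163.44360572] [357.18769184 233.90203039]
cap local [-0.00289059  0.00127408  0.11029401] [282.48961696 163.74976595] [357.31821111 234.43389037]
cap local [-0.00289388  0.00127136  0.10929402] [282.34762795 164.05825479] [357.44967958 234.96947909]
-0.002 [array([277.4, 169.9]), array([277.7, 169.2]), array([278.1, 168.4])]
-0.003 [array([277.4, 171.3]), array([277.8, 170.6]), array([278.1, 169.9])]
-0.004 [array([277.5, 172.7]), array([277.8, 172. ]), array([278.2, 171.3])]
```

```bash
python3 -m handwheel '[0.5,0.2,0,0,0,0,1, 1,0.5,1,0,0,0,1, 1,0.5,3,0,0,0,1, 1,0.5,5,0,0,0,1, 1,0.5,7,0,0,0,1, 1,0.5,9,0,0,0,1, 1,0.5,11,0,0,0,1, 1,0.5,12,0,0,0,1]'
```

```text
time: 6.25
tcp_pos: [0.5295, 0.24, 0.2649]
eef_rot: [-180.0, 0.0, 95.2]
contact_force: [-0.3, -0.2, -2.6]
finger_gap: 0.0236
grasp_force: 59.4
```

Run:
```python
from h import *
import pickle
for i in range(1):
    s,c=snap("wrist","pics/w4.png"); print(s["tcp_pos"],s["contact_force"],s["torque"])
print(env.observe()["tcp_pos"])
pickle.dump((s,c),open("w4.pkl","wb"))
im=cv2.imread("pics/w4.png")
cv2.imwrite("pics/w4c.png",cv2.resize(im[130:330,220:420],None,fx=3,fy=3,interpolation=cv2.INTER_CUBIC))
```

```text
[0.52951047 0.2399885  0.26486018] [-0.3150519  -0.17888677 -2.59969362] [-0.04382036  0.04030405  0.02972826]
[0.52947753 0.23998395 0.26479003]
```

View pics/w4c.png

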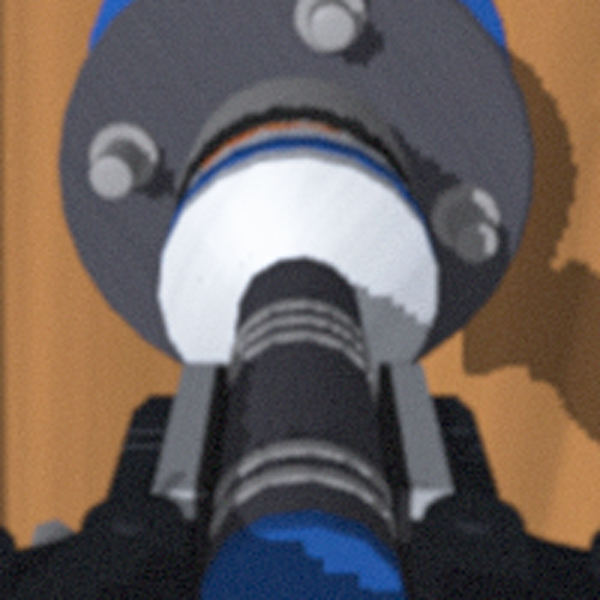

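Lateral position is good. The flange front edge is at y≈122 against the rim at y≈130, and they should coincide on contact. Descending to just short of contact.

```bash
python3 -m handwheel '[0,-0.3,2,0,0,0,1, 0,-0.3,4,0,0,0,1, 0,-0.3,6,0,0,0,1, 0,-0.3,7.5,0,0,0,1, 0,-0.3,8.5,0,0,0,1, 0,-0.3,9,0,0,0,1, 0,-0.3,9.5,0,0,0,1, 0,-0.3,9.5,0,0,0,1]'; python3 -c "
from h import *
s=env.observe();print(s['tcp_pos'],s['contact_force'],s['torque'])"
```

```text
time: 6.97
tcp_pos: [0.5293, 0.2395, 0.2556]
eef_rot: [-180.0, 0.1, 95.2]
contact_force: [-0.6, -2.3, -1.5]
finger_gap: 0.0233
grasp_force: 59.7
[0.52926215 0.23950864 0.25556236] [-0.60505399 -2.32447002 -1.53602293] [-0.77031227  0.12469801  0.02710244]
```

```bash
python3 -m handwheel '[-0.4,0,0,0,0,0,1, -0.8,0,0,0,0,0,1, -0.8,0,0.5,0,0,0,1, -0.8,0,0.5,0,0,0,1, -0.8,0,1,0,0,0,1, -0.8,0,1,0,0,0,1, -0.8,0,1,0,0,0,1, -0.8,0,1,0,0,0,1]'; python3 -c "
from h import *
s=env.observe();print(s['tcp_pos'],s['contact_force'],s['torque'],s['eef_rot'])"
```

```text
time: 7.63
tcp_pos: [0.5294, 0.2393, 0.2548]
eef_rot: [-180.0, 0.0, 95.2]
contact_force: [-0.1, -2.2, -2.2]
finger_gap: 0.0236
grasp_force: 59.7
[0.52939764 0.23932316 0.25475037] [-0.06531973 -2.18051743 -2.15812428] [-0.63444305  0.18150776 -0.00759758] [-1.79997174e+02  2.81463368e-04  9.51700476e+01]
```

```bash
python3 -m handwheel '[-0.5,0,0,0,0,0,1, -1,0,0,0,0,0,1, -1.5,0,0,0,0,0,1, -1.5,0,0,0,0,0,1, -1.5,0,0.5,0,0,0,1, -1.5,0,0.5,0,0,0,1, -1.5,0,0.5,0,0,0,1, -1.5,0,0.5,0,0,0,1]'; python3 -c "
from h import *
s=env.observe();print(s['tcp_pos'],s['contact_force'],s['torque'],s['eef_rot'])"
```

```text
time: 8.3
tcp_pos: [0.5296, 0.2382, 0.2543]
eef_rot: [180.0, -0.0, 95.2]
contact_force: [-1.2, -0.3, -2.0]
finger_gap: 0.024
grasp_force: 59.6
[0.52964651 0.23816457 0.25432754] [-1.2129949  -0.33292809 -1.99558442] [ 0.0097609   0.08864516 -0.02063664] [ 1.79979415e+02 -3.34907641e-02  9.51774092e+01]
```

Lateral load has gone. Pressing on in small steps.

```bash
python3 -m handwheel '[0,0,0.2,0,0,0,1, 0,0,0.4,0,0,0,1, 0,0,0.6,0,0,0,1, 0,0,0.8,0,0,0,1, 0,0,1,0,0,0,1, 0,0,1.2,0,0,0,1, 0,0,1.4,0,0,0,1, 0,0,1.5,0,0,0,1]'; python3 -m handwheel '[0,0,0.2,0,0,0,1, 0,0,0.3,0,0,0,1, 0,0,0.5,0,0,0,1, 0,0,0.6,0,0,0,1, 0,0,0.7,0,0,0,1, 0,0,0.8,0,0,0,1, 0,0,0.9,0,0,0,1, 0,0,1,0,0,0,1]'; python3 -c "
from h import *
s=env.observe();print(s['tcp_pos'],s['contact_force'],s['torque'],s['eef_rot'])"
```

```text
time: 8.97
tcp_pos: [0.5297, 0.238, 0.2528]
eef_rot: [180.0, -0.0, 95.2]
contact_force: [0.4, 1.3, -2.0]
finger_gap: 0.0237
grasp_force: 59.5
time: 9.63
tcp_pos: [0.5297, 0.238, 0.2521]
eef_rot: [180.0, -0.0, 95.2]
contact_force: [-0.4, 0.9, 0.7]
finger_gap: 0.024
grasp_force: 59.5
[0.52970844 0.23795959 0.25207522] [-0.38515904  0.88510496  0.72310531] [0.17153679 0.06656172 0.0631662 ] [ 1.79967660e+02 -1.14967140e-02  9.51691205e+01]
```

```bash
python3 -m handwheel '[0,0,0.2,0,0,0,1, 0,0,0.3,0,0,0,1, 0,0,0.5,0,0,0,1, 0,0,0.6,0,0,0,1, 0,0,0.7,0,0,0,1, 0,0,0.8,0,0,0,1, 0,0,0.9,0,0,0,1, 0,0,1,0,0,0,1]'; python3 -c "
from h import *
s=env.observe();print(s['tcp_pos'],s['contact_force'],s['torque'],s['eef_rot'])"
```

```text
time: 10.3
tcp_pos: [0.5298, 0.238, 0.2512]
eef_rot: [180.0, -0.0, 95.2]
contact_force: [-0.2, 1.7, 5.8]
finger_gap: 0.0237
grasp_force: 59.9
[0.52977547 0.23795778 0.25115429] [-0.23058616  1.6838804   5.77037938] [ 0.11281819  0.17322429 -0.02210446] [ 1.79957866e+02 -1.45254927e-02  9.51658328e+01]
```

```bash
python3 -m handwheel '[0.1,0,0.2,0,0,0,1, 0.2,0,0.3,0,0,0,1, 0.3,0,0.5,0,0,0,1, 0.3,0,0.6,0,0,0,1, 0.3,0,0.7,0,0,0,1, 0.3,0,0.8,0,0,0,1, 0.3,0,0.9,0,0,0,1, 0.3,0,1,0,0,0,1]'; python3 -c "
from h import *
s=env.observe();print(s['tcp_pos'],s['contact_force'],s['torque'],s['eef_rot'])"
```

```text
time: 10.97
tcp_pos: [0.5298, 0.2382, 0.2505]
eef_rot: [179.9, -0.0, 95.2]
contact_force: [-0.9, -0.5, 9.0]
finger_gap: 0.0234
grasp_force: 60.3
[0.52978328 0.23820809 0.25051923] [-0.92604298 -0.47237546  8.95171874] [-0.08686899  0.22484957 -0.00919419] [ 1.79943375e+02 -2.00098953e-03  9.51610323e+01]
```

```bash
python3 -m handwheel '[0,0,0.2,0,0,0,1, 0,0,0.3,0,0,0,1, 0,0,0.5,0,0,0,1, 0,0,0.6,0,0,0,1, 0,0,0.7,0,0,0,1, 0,0,0.8,0,0,0,1, 0,0,0.9,0,0,0,1, 0,0,1,0,0,0,1]'; python3 -c "
from h import *
s=env.observe();print(s['tcp_pos'],s['contact_force'],s['torque'],s['eef_rot'])"
```

```text
time: 11.63
tcp_pos: [0.5299, 0.2383, 0.2499]
eef_rot: [179.9, -0.0, 95.2]
contact_force: [-0.6, -0.2, 10.8]
finger_gap: 0.0239
grasp_force: 60.8
[0.52985921 0.2383062  0.24986066] [-0.63583586 -0.17177154 10.76740624] [-0.14977157  0.4564413   0.01911927] [ 1.79918793e+02 -9.58978209e-03  9.51634699e+01]
```

```bash
python3 -m handwheel '[0,0,0.2,0,0,0,1, 0,0,0.3,0,0,0,1, 0,0,0.5,0,0,0,1, 0,0,0.6,0,0,0,1, 0,0,0.7,0,0,0,1, 0,0,0.8,0,0,0,1, 0,0,0.9,0,0,0,1, 0,0,1,0,0,0,1]'; python3 -c "
from h import *
s=env.observe();print(s['tcp_pos'],s['contact_force'],s['torque'],s['eef_rot'])"
```

```text
time: 12.3
tcp_pos: [0.5299, 0.2384, 0.2492]
eef_rot: [179.9, -0.0, 95.2]
contact_force: [-1.3, -0.3, 10.9]
finger_gap: 0.0237
grasp_force: 60.9
[0.52992953 0.23838117 0.24917271] [-1.33449834 -0.30396612 10.93425225] [-0.15365825  0.48309583 -0.01892913] [ 1.79898876e+02 -1.63728280e-02  9.51594066e+01]
```

```bash
python3 -m handwheel '[0,-0.1,0.2,0,0,0,1, 0,-0.3,0.3,0,0,0,1, 0,-0.5,0.5,0,0,0,1, 0,-0.5,0.6,0,0,0,1, 0,-0.5,0.7,0,0,0,1, 0,-0.5,0.8,0,0,0,1, 0,-0.5,0.9,0,0,0,1, 0,-0.5,1,0,0,0,1]'; python3 -c "
from h import *
s=env.observe();print(s['tcp_pos'],s['contact_force'],s['torque'],s['eef_rot'])"
```

```text
time: 12.97
tcp_pos: [0.5298, 0.2383, 0.248]
eef_rot: [179.9, -0.0, 95.2]
contact_force: [0.3, 0.7, 1.3]
finger_gap: 0.0234
grasp_force: 60.0
[0.5297814  0.23829367 0.24796381] [0.31879324 0.72848506 1.30319986] [-0.00902842 -0.01312315 -0.05428804] [ 1.79866214e+02 -2.35405239e-02  9.51535766e+01]
```

Force dropped suddenly and the moment vanished, so it has clicked. Following it down to seat the flange.

```bash
python3 -m handwheel '[0,0,0.2,0,0,0,1, 0,0,0.3,0,0,0,1, 0,0,0.5,0,0,0,1, 0,0,0.6,0,0,0,1, 0,0,0.7,0,0,0,1, 0,0,0.8,0,0,0,1, 0,0,0.9,0,0,0,1, 0,0,1,0,0,0,1]'; python3 -c "
from h import *
s=env.observe();print(s['tcp_pos'],s['contact_force'],s['torque'],s['eef_rot'])"
```

```text
time: 13.63
tcp_pos: [0.5295, 0.2383, 0.2469]
eef_rot: [179.9, -0.0, 95.2]
contact_force: [-1.6, -0.6, 11.2]
finger_gap: 0.0236
grasp_force: 60.4
[0.52950814 0.23828589 0.24693003] [-1.62538475 -0.61227366 11.23380215] [-0.19844751  0.23311135  0.00963064] [ 1.79896568e+02 -1.20407157e-02  9.51669150e+01]
```

```bash
python3 -m handwheel '[0,0,0.1,0,0,0,1, 0,0,0.2,0,0,0,1, 0,0,0.3,0,0,0,1, 0,0,0.4,0,0,0,1, 0,0,0.5,0,0,0,1, 0,0,0.5,0,0,0,1, 0,0,0.6,0,0,0,1, 0,0,0.6,0,0,0,1]'; python3 -c "
from h import *
s=env.observe();print(s['tcp_pos'],s['contact_force'],s['torque'],s['eef_rot'])"
```

```text
time: 14.3
tcp_pos: [0.5294, 0.2383, 0.2469]
eef_rot: [179.9, -0.0, 95.2]
contact_force: [-2.2, -1.2, 14.9]
finger_gap: 0.0238
grasp_force: 60.6
[0.5294369  0.23833731 0.24690259] [-2.15949976 -1.15819925 14.89578624] [-0.30303777  0.37450735  0.02411027] [ 1.79879515e+02 -9.92543064e-03  9.51636845e+01]
```

```bash
python3 -m handwheel '[0,-0.1,0.1,0,0,0,1, 0,-0.2,0.3,0,0,0,1, 0,-0.3,0.5,0,0,0,1, 0,-0.3,0.7,0,0,0,1, 0,-0.3,0.8,0,0,0,1, 0,-0.3,0.8,0,0,0,1, 0,-0.3,0.8,0,0,0,1, 0,-0.3,0.8,0,0,0,1]'; python3 -c "
from h import *
s=env.observe();print(s['tcp_pos'],s['contact_force'],s['torque'],s['eef_rot'])"
```

```text
time: 14.97
tcp_pos: [0.5294, 0.2384, 0.2468]
eef_rot: [179.8, -0.0, 95.2]
contact_force: [-3.0, -1.2, 19.6]
finger_gap: 0.0235
grasp_force: 61.0
[0.52937519 0.23839745 0.2468471 ] [-3.0484088  -1.16118821 19.63113514] [-0.52579814  0.5844966  -0.01917907] [ 1.79824076e+02 -1.45767429e-02  9.51573646e+01]
```

```bash
python3 -m handwheel '[0,0,0.2,0,0,0,1, 0,0,0.3,0,0,0,1, 0,0,0.3,0,0,0,1, 0,0,0.3,0,0,0,1, 0,0,0.3,0,0,0,1, 0,0,0.3,0,0,0,1, 0,0,0.3,0,0,0,1, 0,0,0.3,0,0,0,1]'; python3 -m handwheel '[0,0,-0.5,0,0,0,1, 0,0,-1,0,0,0,1, 0,0,-1.5,0,0,0,1, 0,0,-2,0,0,0,1, 0,0,-3,0,0,0,1, 0,0,-4,0,0,0,1, 0,0,-5,0,0,0,1, 0,0,-6,0,0,0,1]'; python3 -c "
from h import *
s=env.observe();print(s['tcp_pos'],s['contact_force'],s['torque'],s['eef_rot'])"
```

```text
time: 15.63
tcp_pos: [0.5294, 0.2384, 0.2468]
eef_rot: [179.8, -0.0, 95.2]
contact_force: [-3.4, -2.9, 21.5]
finger_gap: 0.024
grasp_force: 61.2
time: 16.3
tcp_pos: [0.5279, 0.2371, 0.249]
eef_rot: [-179.8, 0.1, 95.2]
contact_force: [-0.5, 0.3, -2.8]
finger_gap: 0.0237
grasp_force: 59.2
[0.5278916  0.23709552 0.24897787] [-0.50459616  0.33725398 -2.82462596] [ 0.02475795 -0.01890947 -0.02775237] [-1.79838664e+02  9.70231052e-02  9.51606559e+01]
```

```bash
python3 -m handwheel '[0,0,-4,0,0,0,1, 0,0,-12,0,0,0,1, 0,0,-22,0,0,0,1, 0,0,-34,0,0,0,1, 0,0,-44,0,0,0,1, 0,0,-49,0,0,0,1, 0,0,-50,0,0,0,1, 0,0,-50,0,0,0,1]' && python3 -m handwheel '[-8,-2,0,0,0,0,1, -26,-6,0,0,0,0,1, -50,-12,0,0,0,0,1, -70,-17,0,0,0,0,1, -83,-20,0,0,0,0,1, -89,-21.5,0,0,0,0,1, -90,-22,0,0,0,0,1, -90,-22,0,0,0,0,1]'
cat > capchk.py <<'E'
from h import *
import pickle
from scipy.optimize import least_squares
a=np.linspace(0,2*np.pi,181)
def run(s,c):
    m=orange(c,150); x,y,w,h,n=cv2.connectedComponentsWithStats(m)[2][1]; print(x,y,w,h,n)
    R=Ro.from_euler("xyz",s["eef_rot"],degrees=True); B=np.array([x-.5,y-.5,x+w-.5,y+h-.5])
    def f(q):
        u=projT(c,R.inv().apply(np.c_[q[0]+.029*np.cos(a),q[1]+.029*np.sin(a),q[2]+0*a]-s["tcp_pos"])); return np.r_[u.min(0),u.max(0)]-B
    print(least_squares(f,[.5277,.235,.1645]).x.round(4), s["tcp_pos"])
run(*pickle.load(open("w2.pkl","rb")))
s,c=snap("wrist","pics/w5.png"); run(s,c)
plan([.466,-.191,.30],95)
for n in("top","side"):
    s,d=snap(n,"pics/%s2.png"%n); np.save(n+"2",d["color"])
E
python3 capchk.py
```

```text
time: 16.97
tcp_pos: [0.5288, 0.238, 0.3005]
eef_rot: [180.0, -0.0, 95.2]
contact_force: [-0.5, -0.5, -3.1]
finger_gap: 0.0235
grasp_force: 59.3
time: 17.63
tcp_pos: [0.5148, 0.1465, 0.2999]
eef_rot: [-180.0, -0.0, 95.2]
contact_force: [-0.6, 0.7, -2.2]
finger_gap: 0.0237
grasp_force: 59.3
310 39 78 81 4906
[0.5301 0.2334 0.1655] [0.51501729 0.1466066  0.29564413]
311 40 74 79 4525
[0.5299 0.2338 0.1596] [0.51481379 0.14646451 0.29992443]
shift [-3.326e+02 -7.950e+01 -3.000e-01] rot [ 0.01 -0.06  0.22]
```

The cap flange top is down about 6 mm, to 159.6 mm (home is 159), so the cap is seated. Returning the driver to its own spot.

```bash
python3 -m handwheel '[-8,-2,0,0,0,0,1, -26,-6,0,0,0,0,1, -54,-13,0,0,0,0,1, -87,-20,0,0,0,0,1, -120,-28,0,0,0,0,1, -153,-36,0,0,0,0,1, -186,-44,0,0,0,0,1, -219,-52,0,0,0,0,1]' && python3 -m handwheel '[-30,-7,0,0,0,0,1, -58,-13,0,0,0,0,1, -82,-18,0,0,0,0,1, -99,-21,0,0,0,0,1, -108,-23,0,0,0,0,1, -111,-24,0,0,0,0,1, -111,-24,0,0,0,0,1, -111,-24,0,0,0,0,1]'; python3 -c "
from h import *
plan([.4688,-.1892,.095],95)"
```

```text
time: 18.45
tcp_pos: [0.4824, -0.078, 0.3002]
eef_rot: [180.0, 0.0, 95.2]
contact_force: [0.4, -0.1, -2.3]
finger_gap: 0.0237
grasp_force: 59.3
time: 19.12
tcp_pos: [0.4693, -0.1875, 0.3002]
eef_rot: [180.0, -0.1, 95.3]
contact_force: [-0.0, 0.8, -3.1]
finger_gap: 0.0238
grasp_force: 59.3
shift [ -1.9  -0.8 205.2] rot [ 0.03 -0.06  0.29]
```

```bash
python3 -m handwheel '[-1,-0.5,10,0,0,0,1, -1.5,-0.5,35,0,0,0,1, -1.5,-0.5,70,0,0,0,1, -1.5,-0.5,105,0,0,0,1, -1.5,-0.5,138,0,0,0,1, -1.5,-0.5,165,0,0,0,1, -1.5,-0.5,182,0,0,0,1, -1.5,-0.5,190,0,0,0,1]' && python3 -m handwheel '[0,0,4,0,0,0,1, 0,0,7,0,0,0,1, 0,0,9,0,0,0,1, 0,0,11,0,0,0,1, 0,0,12,0,0,0,1, 0,0,13,0,0,0,1, 0,0,14,0,0,0,1, 0,0,14,0,0,0,1]'
```

```text
time: 19.78
tcp_pos: [0.4675, -0.1887, 0.1074]
eef_rot: [-179.8, -0.1, 95.3]
contact_force: [-0.1, -0.3, -3.0]
finger_gap: 0.0239
grasp_force: 59.3
time: 20.45
tcp_pos: [0.4687, -0.1907, 0.0962]
eef_rot: [180.0, 0.0, 95.2]
contact_force: [-0.8, -0.8, -3.3]
finger_gap: 0.0236
grasp_force: 59.3
```

```bash
python3 -m handwheel '[0,0,0.6,0,0,0,1, 0,0,1.2,0,0,0,1, 0,0,1.8,0,0,0,1, 0,0,2.4,0,0,0,1, 0,0,3,0,0,0,1, 0,0,3.5,0,0,0,1, 0,0,4,0,0,0,1, 0,0,4,0,0,0,1]'
```

```text
time: 21.12
tcp_pos: [0.4686, -0.1907, 0.0922]
eef_rot: [180.0, 0.0, 95.2]
contact_force: [-0.6, 0.0, -2.4]
finger_gap: 0.0239
grasp_force: 59.8
```

```bash
python3 -m handwheel '[0,0,0.2,0,0,0,1, 0,0,0.4,0,0,0,1, 0,0,0.6,0,0,0,1, 0,0,0.8,0,0,0,1, 0,0,1,0,0,0,1, 0,0,1,0,0,0,1, 0,0,1,0,0,0,1, 0,0,1,0,0,0,1]'
```

```text
time: 21.78
tcp_pos: [0.4686, -0.1907, 0.092]
eef_rot: [180.0, 0.0, 95.2]
contact_force: [-2.6, 0.4, 9.1]
finger_gap: 0.0236
grasp_force: 60.6
```

```bash
python3 -m handwheel '[0,0,-0.4,0,0,0,1, 0,0,-0.8,0,0,0,1, 0,0,-0.8,0,0,0,0.4, 0,0,-0.8,0,0,0,0.3, 0,0,-0.8,0,0,0,0.1, 0,0,-0.8,0,0,0,-0.2, 0,0,-0.8,0,0,0,-0.6, 0,0,-0.8,0,0,0,-1]' && python3 -m handwheel '[0,0,0,0,0,0,-1, 0,0,0,0,0,0,-1, 0,0,0,0,0,0,-1, 0,0,-5,0,0,0,-1, 0,0,-15,0,0,0,-1, 0,0,-35,0,0,0,-1, 0,0,-60,0,0,0,-1, 0,0,-90,0,0,0,-1]' && python3 -m handwheel '[0,0,-25,0,0,0,-1, 0,0,-45,0,0,0,-1, 0,0,-55,0,0,0,-1, -20,0,-60,0,0,0,-1, -20,0,-60,0,0,0,-1, -20,0,-60,0,0,0,-1, -20,0,-60,0,0,0,-1, -20,0,-60,0,0,0,-1]'
python3 - <<'E'
from h import *
s,c=snap("wrist","pics/w6.png"); hsv=cv2.cvtColor(c["color"],cv2.COLOR_RGB2HSV)
print(s["tcp_pos"])
for nm,lo,hi in(("blue",(100,150,80),(125,255,255)),("yellow",(25,180,120),(35,255,255)),("red",(0,180,120),(4,255,255))):
    n,l,st,ce=cv2.connectedComponentsWithStats(cv2.inRange(hsv,lo,hi))
    for i in np.argsort(-st[1:,4])[:4]+1: print(nm,st[i],ce[i].round(1),atz(*wray(s,c,ce[i]),.128).round(4))
E
```

```text
time: 22.45
tcp_pos: [0.4688, -0.1906, 0.0919]
eef_rot: [180.0, 0.0, 95.2]
contact_force: [-0.6, -0.1, 0.5]
finger_gap: 0.073
grasp_force: 0.0
time: 23.12
tcp_pos: [0.4676, -0.1903, 0.1823]
eef_rot: [-179.9, -0.1, 95.2]
contact_force: [0.5, 0.2, -0.2]
finger_gap: 0.0851
grasp_force: 0.0
time: 23.78
tcp_pos: [0.4699, -0.2095, 0.2411]
eef_rot: [-179.9, -0.1, 95.2]
contact_force: [1.2, 0.4, -1.0]
finger_gap: 0.0852
grasp_force: 0.0
[ 0.46987229 -0.20949402  0.24114565]
blue [304 160  34  33 843] [320.2 176.3] [ 0.4698 -0.1937  0.128 ]
blue [316 121   2   1   2] [316.5 121. ] [ 0.4634 -0.1525  0.128 ]
blue [308 124   1   1   1] [308. 124.] [ 0.4574 -0.1552  0.128 ]
yellow [ 308   21   36   40 1113] [324.9  40.1] [ 0.4644 -0.0982  0.128 ]
red [ 581    0   59   46 1954] [615.4  19.5] [ 0.6613 -0.0641  0.128 ]
red [261   0  14 223 702] [267.1 111.2] [ 0.4273 -0.1488  0.128 ]
red [299 275  28  26 527] [312.5 287.7] [ 0.472  -0.2933  0.128 ]
red [370   0  10  88 472] [374.8  42.5] [ 0.4983 -0.0966  0.128 ]
```

The driver is upright at its spot with its end at (0.470, −0.194), the neighbours have not moved, and the arm is clear.

```bash
python3 -c "
from h import *
print(env.hand_in())"
```

```text
the job is handed in; nothing more can be done
None
```

The dust cap clicked home and seats at the right height in the hub, and the blue-band driver is back upright in the tray with the other two drivers unmoved; I handed the job in at about 24 s, and no verdict came back.

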